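Fit the spice carousel's handle and hold the salt at the front

TASK

Fit the loose T-bar handle onto the spice carousel's centre post: push it right down over the cross pin, then turn it clockwise (seen from above) until it locks. Keep turning clockwise by the handle until the salt shaker stands at the pointer on the foot, and finish there still gripping the handle, holding the carousel still. Do not push on the turntable or its jars yourself, and leave the other things on the worktop where they are.

Things in the scene. Friction and masses are not known exactly. Their poses are not given: they have to be found in the camera images.
- carousel_foot: Fixed dark steel foot of the spice carousel, a disc 196 mm across; origin at the centre of its underside on the worktop, on the turntable's upright axis. On its own -x side a pointer tab 16 mm wide stands out past the turntable's rim. The salt shaker stands at the pointer when the turntable's frame is turned like the foot's.
- turntable: Wooden turntable, 216 mm across, top at 28 mm; same origin as the foot. Turns endlessly about z, stays where left (friction 0.05 N m, damped). Five jars are clipped to it on a ring of radius 78 mm, 72 degrees apart: on its own -x side the salt shaker (44 mm wide, 90 mm high, domed top, the shortest); four equal spice jars (41 mm wide, 105 mm high, tops at z 133 mm).
- post_top (a point): Tip of the turntable's central steel post (radius 12 mm, tapered tip), 150 mm above the worktop; axes as the turntable's. A round cross pin 7 mm thick and 42 mm long goes through the post along the turntable's x axis, its middle 13 mm below this point.
- salt (a point): Centre of the salt shaker (half-way up), which is clipped to the turntable; axes as the turntable's.
- pointer (a point): Top of the upright tip of the pointer tab on the foot, 134 mm from the axis, 24 mm high; axes as the foot's.
- handle_grip (a point): Centre of the wooden grip bar of the loose handle, which starts upright on the worktop. The bar is 64 mm long (x axis), 16 mm wide (y), 28 mm high; this point is 53 mm above the handle's underside. With the handle home on the post this point is 24.5 mm above post_top. In the fingers it may lag by about 0.1 rad while it drives the turntable and catch up suddenly: close in by small turns.
- handle: The loose handle, 120 to 195 g, origin under its centre, axes as handle_grip. Steel skirt of radius 25 mm, bore radius 14.5 mm, 28.5 mm deep. Slots at its +x and -x (under the bar's ends) take the pin either way round, with 14 degrees of play. Once home it turns 60 degrees clockwise to a stop, is locked and takes the turntable round (pressing down hard drags it sooner); anticlockwise unlocks.
- mug: Two-tone mug with a handle, 99 mm high; stays where it is. Origin under its centre.
- fish_tin: Flat round tin, 86 mm wide, 40 mm high; stays where it is. Origin under its centre.
- honey: Jar with a screw lid, 62 mm wide, 86 mm high; stays where it is. Origin under its centre.

How it is judged:
On the way, in this order (a step that is already met when the one before it is completed fails the run):
1. the handle is pushed fully home on the post, the pin in its slots (z of handle_grip in the frame of post_top below 0.029 m and horizontal distance between handle_grip and post_top below 0.006 m), for 0.1 s.
2. the handle is turned clockwise into lock, still home (z of handle_grip in the frame of post_top below 0.031 m and angle between the x axis of handle_grip and the x axis of post_top, either way round above 0.8 rad), for 0.1 s.
At the end, for the whole second after the job is handed in: The salt shaker stands on the pointer's side within 10 mm (7 degrees) of the foot's line to the pointer; the turntable is still; the handle is home on the post within 6 mm and turned at least 46 degrees from its slots (locked); the fingers grip it with more than 2 N (all of step 2 and y of salt in the frame of carousel_foot between -0.01 and 0.01 m and x of salt in the frame of carousel_foot below -0.06 m and angular speed of turntable below 0.05 rad/s and horizontal distance between handle_grip and post_top below 0.008 m and contact force between the fingers and handle above 2 N); the arm keeps its last pose, push and grip.
It fails at once if the robot pushes the turntable, its post or its jars directly (contact force between any of the fingers, the arm and turntable above 3 N).
It fails at once if a bystander is moved more than 30 mm (distance of any of mug, fish_tin, honey from where it was at the start of the episode above 0.03 m).
It also fails if it takes over 58 s, if anything falls off the work surface, if the arm or the gripper's body presses on something with over 40 N, if the wrist force passes 120 N, or if a joint passes its speed limit or range.

ROBOT

A 6-joint arm with a two-finger parallel gripper is mounted at the origin on a cart in front of the work surface, level with it; the furniture and walls round the work are solid. World frame = base frame: x ahead of the robot, y to its left, z up, the work surface at z = 0. Lengths are in m, angles in rad, forces in N, time in s.
With the tool pointing down it reaches from about 0.25 to 0.775 m from the base axis. Payload 4 kg.
Tool frame: the origin (TCP) lies midway between the tips of the shut fingers; the grasp point (between the pads) lies 19 mm behind it (robot.tcp_to_grasp is the distance from the TCP to the grasp point, in m); z points along the fingers, y is the line along which they close (so a half turn about z gives the same grasp; the last joint's range is limited). The gripper opens to 94 mm and grips with 3 to 60 N. Pads are 16 mm wide; open, the fingers measure 119 mm over their backs; the gripper's body (75 mm by 177 mm) begins 78 mm behind the grasp point.
Start: joints at [-1.402, 0.087, 1.371, -0, 1.684, -0.103], TCP at [0.148, -0.53, 0.206] pointing down, gripper open.
Joint ranges: [-3.1, 3.1], [-0.76, 2.03], [0.27, 2.55], [-1.08, 4.22], [0.17, 2.65], [-2.57, 2.57]. Speed limits (rad/s): [2.79, 2.79, 3.14, 3.14, 3.14, 3.14].

INTERFACE

Orientations are given as [roll, pitch, yaw] about the fixed x, y, z axes, in that order (R = Rz(yaw) Ry(pitch) Rx(roll)).
In Python, from bench import robot, viewer gives the robot as it stands. The module is installed in compiled form; this text tells all that it offers.
- The arm moves only by the shell command python3 -m handwheel 'ROWS' [OPENING]. ROWS is JSON, a list of rows, each a list of 6 numbers: the shift along the tool's x, y, z in units of 0.2 m (1.0 is 0.2 m), then the turn, a rotation vector about the tool's x, y, z in units of 30 degrees (1.0 is 30 degrees). In form: [[x, y, z, wx, wy, wz], ...]. A call has 1 to 10 rows; each row is the pose to reach, as a shift and turn from the pose commanded when the call began, along the tool's axes at that moment; what a row does not reach only later rows make up. A row lasts 1/12 s, in which the tool goes at most 41.7 mm and 7.16 degrees, less where a joint would pass 70% of its speed; a pose out of reach is approached as far as the arm can. A call with a number of a shift or a turn outside -1 to 1 is refused whole. A call with a gripper value outside its range is refused whole. OPENING is the gripper's target within -1 to 1 (shut at 1, half-way at 0, fully open at -1), set as the call begins (- or left out, the last holds). The fingers move at their own pace and stop on an object; the grip force is fixed at half the most. Time passes only in rows, so rows that repeat a pose let the fingers close. It gives the time, the measured TCP pose, the force, the opening and the grip force at its end, in the units of the state.
- robot.get_obs(): the state, without advancing time (a new reading comes with each control period).
- viewer.snapshot(name): name is "side" or "top" or "wrist"; returns the picture (400x640x3 uint8, red, green, blue); there is no depth.
- viewer.calibration(name): a dict with "fx", "fy", "cx", "cy" (pixels), "k1" (the pictures are not rectified: a ray, as slopes to the right and down, at radius r is drawn at 1 + k1 r^2 times it, then the intrinsics apply), "R" (3x3) and "t" (3): a world point X has camera coordinates R X + t. Camera axes: x right, y down, z forward; pixel columns grow to the right and rows downward; lengths in m; the calibration is good to about 2 mm. A picture is of the moment at which its call begins: read the wrist's pose just before it. calibration takes no time and is no camera call; for the wrist camera it gives the pose at the moment of the call.
- robot.close_job(): hands the job in; it is judged then, once.
The state is a dict: "time": time; "joint_positions": joint angles; "qvel": joint speeds; "joint_torque": joint torques, N m; "tool_pos": TCP position; "ee_rot": TCP orientation; "wrist_force": force on the tool from outside, world axes, zero at the start; "wrist_torque": the same for the moment, N m; "width": finger opening in m; "finger_force": force on a finger pad.
Only numpy, scipy, OpenCV 4.12 (cv2) and the standard library are available. Lean on these libraries where they do the work, as an engineer would, in place of code of your own. Each camera call takes 0.05 s, during which the arm holds its last target. There are 200 camera calls.

## Working session

There is one attempt and no reset: what is moved stays moved. The work goes in short steps, Python scripts to look and compute and a shell command to move; the robot and the scene stay as the last step left them, time stands still between calls to the robot, and variables do not carry over. Pictures are saved under pics/ and viewed, at most 10 in all, crops included, and the job is handed in when it is done.

```bash
mkdir -p pics; cat > h.py <<'E'
import numpy as np, cv2
from bench import robot, viewer
def cal(n):
    c=viewer.calibration(n); c['R']=np.array(c['R']);c['t']=np.array(c['t']);return c
def ray(c,u,v):
    xd=np.array([(u-c['cx'])/c['fx'],(v-c['cy'])/c['fy']]);x=xd.copy()
    for _ in range(30): x=xd/(1+c['k1']*(x@x))
    d=c['R'].T@np.array([x[0],x[1],1]);o=-c['R'].T@c['t'];return o,d
def onz(c,u,v,z):
    o,d=ray(c,u,v);return o+d*(z-o[2])/d[2]
def proj(c,X):
    p=c['R']@np.array(X)+c['t'];x=p[:2]/p[2];x=x*(1+c['k1']*(x@x));return x*[c['fx'],c['fy']]+[c['cx'],c['cy']]
E
python3 - <<'E'
from h import *
o=robot.get_obs();print(o['tool_pos'],o['ee_rot'],o['time'],o['width'])
for n in('side','top'):
    c=cal(n);im=viewer.snapshot(n);cv2.imwrite(f'pics/{n}0.png',im[:,:,::-1]);print(n,c['fx'],c['k1'],-c['R'].T@c['t'])
E
```

```text
[ 0.14753039 -0.52927513  0.20433696] [-3.13943509e+00 -1.86426332e-04  2.71762652e-01] 0.0 0.09381683037471926
side 367.7700697340077 0.006990148570479498 [ 0.39052883 -0.74979186  0.81284588]
top 437.00952640187336 -0.09835718045464682 [ 0.5011772  -0.17078357  1.23717538]
```

View pics/top0.png

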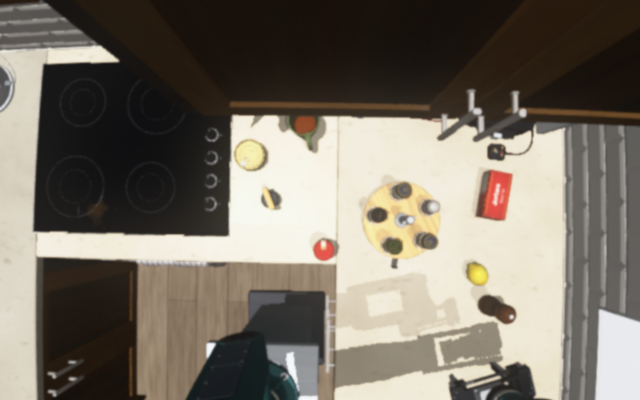

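View pics/side0.png

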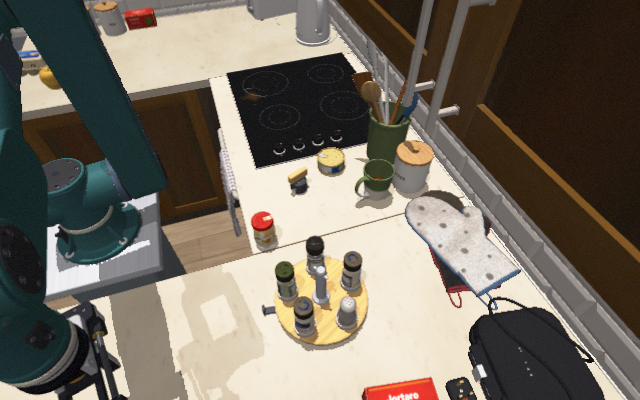

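Top view: carousel around (401,218), pointer at (394,263), salt at (431,207), handle at (270,197). In the side view the handle is at (298,180) and the salt at (347,312). I'll crop both for detail and make estimates.

```bash
python3 - <<'E'
from h import *
t=cv2.imread('pics/top0.png');s=cv2.imread('pics/side0.png');ct=cal('top');cs=cal('side')
a=cv2.resize(t[170:275,355:450],None,fx=4,fy=4,interpolation=2);b=cv2.resize(t[172:222,245:295],None,fx=6,fy=6,interpolation=2);d=cv2.resize(s[155:205,275:325],None,fx=6,fy=6,interpolation=2)
W=np.zeros((600,700,3),np.uint8);W[:420,:380]=a;W[:300,390:690]=b;W[300:600,390:690]=d;cv2.imwrite('pics/crop.png',W)
h=cv2.cvtColor(t,cv2.COLOR_BGR2HSV)
def comp(m,box,f):
    x0,y0,x1,y1=box;mm=np.zeros_like(m);mm[y0:y1,x0:x1]=m[y0:y1,x0:x1];return mm
m=comp(cv2.inRange(h,(12,90,90),(28,255,255)),(355,170,450,265),0)
p=np.column_stack(np.nonzero(m)[::-1]);hl=cv2.convexHull(p.astype(np.int32))[:,0]
W3=np.array([onz(ct,u,v,.028)[:2] for u,v in hl]);(c,r)=cv2.minEnclosingCircle(W3.astype(np.float32));print('table',c,r)
print('ptr',onz(ct,394,264,.024),'salt',onz(ct,431,207,.11))
m=comp(cv2.inRange(h,(12,90,90),(28,255,255)),(250,175,290,220),0)
p=np.column_stack(np.nonzero(m)[::-1]);W3=np.array([onz(ct,u,v,.067)[:2] for u,v in p]);print(p.mean(0),len(p));print('bar',cv2.minAreaRect(W3.astype(np.float32)*1000),W3.mean(0))
E
```

```text
table (0.5081601738929749, -0.3845328390598297) 0.10508434474468231
ptr [ 0.38555551 -0.36750727  0.024     ] salt [ 0.54233368 -0.4484937   0.11      ]
[269.7254902  198.29411765] 51
bar ((558.5577392578125, -21.246002197265625), (54.53684997558594, 16.477048873901367), 23.033266067504883) [ 0.56027158 -0.02460785]
```

View pics/crop.png

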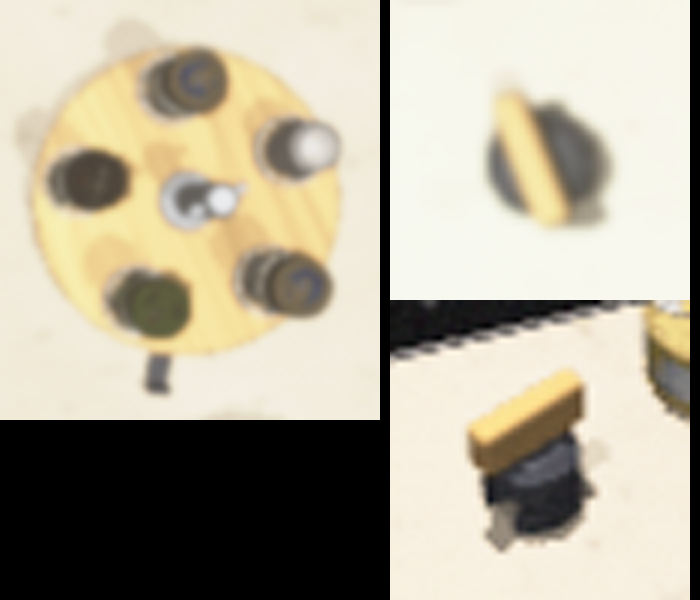

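```bash
cat >> h.py <<'E'
from scipy.spatial.transform import Rotation as Ro
def go(x,y,z,yawdeg):
    o=robot.get_obs();R=Ro.from_euler('xyz',o['ee_rot']);T=Ro.from_euler('xyz',[np.pi,0,np.radians(yawdeg)])
    s=R.inv().apply(np.array([x,y,z])-o['tool_pos'])/.2;w=np.degrees((R.inv()*T).as_rotvec())/30
    print('row',np.round(np.r_[s,w],3),'t',round(o['time'],2),'tcp',np.round(o['tool_pos'],4),'rpy',np.round(np.degrees(o['ee_rot']),2),'q6',round(o['joint_positions'][5],2))
E
python3 -c "
from h import *
go(.559,-.023,.21,23)"
```

```text
row [ 2.661e+00 -1.886e+00 -2.400e-02 -4.000e-03 -1.000e-03 -2.480e-01] t 0.1 tcp [ 0.1476 -0.5293  0.2044] rpy [-1.7989e+02 -1.0000e-02  1.5570e+01] q6 -0.1
```

```bash
for i in 1; do python3 -m handwheel '[[0.9,-0.65,-0.2,0,0,0],[0.9,-0.65,-0.2,0,0,0],[0.9,-0.65,-0.2,0,0,0],[0.9,-0.65,-0.2,0,0,0],[0.9,-0.65,-0.2,0,0,0],[0.9,-0.65,-0.2,0,0,0],[0.9,-0.65,-0.2,0,0,0],[0.9,-0.65,-0.2,0,0,0]]' -1
python3 -m handwheel '[[0.9,-0.65,0,0,0,0],[0.9,-0.65,0,0,0,0],[0.9,-0.65,0,0,0,0],[0.9,-0.65,0,0,0,0],[0.9,-0.65,0,0,0,0],[0.9,-0.65,0,0,0,0],[0.9,-0.65,0,0,0,0],[0.9,-0.65,0,0,0,0]]'
python3 -m handwheel '[[0.4,-0.6,0,0,0,-0.25],[0.4,-0.6,0,0,0,-0.25],[0.4,-0.6,0,0,0,-0.25],[0.4,-0.6,0,0,0,-0.25],[0.4,-0.6,0,0,0,-0.25],[0.4,-0.6,0,0,0,-0.25],[0.4,-0.6,0,0,0,-0.25]]'
done; python3 - <<'E'
from h import *
go(.559,-.023,.21,23)
c=cal('wrist');im=viewer.snapshot('wrist');cv2.imwrite('pics/w1.png',im[:,:,::-1])
np.save('w1.npy',c)
E
```

```text
time: 0.77
tool_pos: [0.2864, -0.3559, 0.2455]
ee_rot: [3.141, 0.001, 0.274]
wrist_force: [-0.1, 0.2, 0.4]
width: 0.094
finger_force: 0.0
time: 1.43
tool_pos: [0.4243, -0.1836, 0.2445]
ee_rot: [-3.141, 0.002, 0.272]
wrist_force: [-0.1, 0.3, 0.4]
width: 0.0938
finger_force: 0.0
time: 2.02
tool_pos: [0.469, -0.0479, 0.2452]
ee_rot: [3.141, 0.001, 0.4]
wrist_force: [0.6, -0.6, -0.5]
width: 0.0939
finger_force: 0.0
row [ 0.463  0.06   0.175  0.001  0.002 -0.003] t 2.02 tcp [ 0.469  -0.0479  0.2452] rpy [1.7996e+02 7.0000e-02 2.2900e+01] q6 0.95
```

View pics/w1.png

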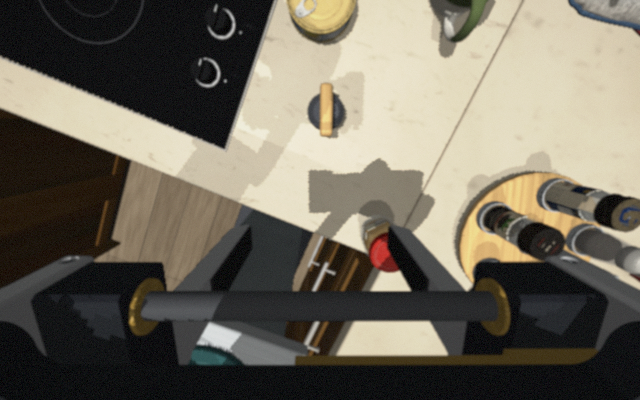

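The wrist view shows the bar upright at about (326,110), with the tin at (320,12), the mug at (458,15) and the honey at (385,250). Next I measure the bar.

```bash
cat >> h.py <<'E'
def bar(im,c,box,z):
    h=cv2.cvtColor(im,cv2.COLOR_BGR2HSV);x0,y0,x1,y1=box
    m=cv2.inRange(h,(10,90,110),(28,255,255));k=np.zeros_like(m);k[y0:y1,x0:x1]=m[y0:y1,x0:x1]
    n,l,st,_=cv2.connectedComponentsWithStats(k);i=1+np.argmax(st[1:,4]);print('box',st[i])
    p=np.column_stack(np.nonzero(l==i)[::-1])
    W=np.array([onz(c,u,v,z)[:2] for u,v in p]);r=cv2.minAreaRect((W*1000).astype(np.float32));print('bar mm',r,W.mean(0))
    e=np.linalg.eigh(np.cov(W.T))[1][:,1];print('yaw',np.degrees(np.arctan2(e[1],e[0]))%180)
E
python3 - <<'E'
from h import *
c=np.load('w1.npy',allow_pickle=True).item();print(-c['R'].T@c['t'])
bar(cv2.imread('pics/w1.png'),c,(300,70,350,150),.067)
E
```

```text
[ 0.5353295  -0.0190912   0.42468563]
box [319  83  14  54 646]
bar mm ((558.9752807617188, -17.310182571411133), (62.32758712768555, 16.26188087463379), 23.61855697631836) [ 0.55965314 -0.01763778]
yaw 22.674300639439366
```

```bash
python3 -m handwheel '[[0.47,0.03,0.3,0,0,0],[0.47,0.03,0.3,0,0,0],[0.47,0.03,0.3,0,0,0],[0.47,0.03,0.3,0,0,0],[0.47,0.03,0.3,0,0,0]]' 
python3 - <<'E'
from h import *
go(.559,-.0175,.039,23.2)
c=cal('wrist');im=viewer.snapshot('wrist')[:,:,::-1].copy();cv2.imwrite('pics/w2.png',im)
print(proj(c,[.559,-.0175,.067]))
try: bar(im,c,(200,0,450,400),.067)
except Exception as e: print(e)
E
```

```text
time: 2.48
tool_pos: [0.5577, -0.0159, 0.1833]
ee_rot: [-3.14, 0.004, 0.401]
wrist_force: [-1.0, -0.0, 0.3]
width: 0.094
finger_force: 0.0
row [ 0.006  0.011  0.721 -0.003  0.009 -0.008] t 2.48 tcp [ 0.5577 -0.0159  0.1833] rpy [-179.9     0.26   22.97] q6 1.04
[321.896968  195.7668404]
box [ 278   22   79   87 4979]
bar mm ((677.205078125, 38.349571228027344), (77.54904174804688, 76.94404602050781), 23.01658821105957) [0.67943666 0.03780994]
yaw 56.68077235150701
```

```bash
python3 - <<'E'
from h import *
c=cal('wrist');bar(cv2.imread('pics/w2.png'),c,(270,130,375,300),.067)
E
python3 -m handwheel '[[0.01,0,0.4,0,0,0],[0.01,0,0.4,0,0,0],[0.01,0,0.6,0,0,0],[0.01,0,0.7,0,0,0],[0.01,0,0.72,0,0,0],[0.01,0,0.72,0,0,0],[0.01,0,0.72,0,0,0]]'
```

```text
box [315 165  16  57 736]
bar mm ((561.4609375, -17.391826629638672), (63.49979782104492, 16.279815673828125), 22.800960540771484) [ 0.56262098 -0.01662234]
yaw 22.583982619154966
time: 3.12
tool_pos: [0.5616, -0.0145, 0.0445]
ee_rot: [3.139, -0.004, 0.402]
wrist_force: [1.2, -1.1, -0.2]
width: 0.0936
finger_force: 0.0
```

```bash
python3 -m handwheel '[[0,0,0,0,0,0],[0,0,0,0,0,0],[0,0,0,0,0,0],[0,0,0,0,0,0],[0,0,0,0,0,0],[0,0,0,0,0,0],[0,0,0,0,0,0],[0,0,0,0,0,0]]' 1
python3 -c "
from h import *
go(.508,-.385,.25,118)"
```

```text
time: 3.78
tool_pos: [0.5601, -0.0135, 0.0413]
ee_rot: [-3.142, 0.0, 0.403]
wrist_force: [-1.4, -0.3, -0.3]
width: 0.044
finger_force: 0.0
row [-0.968  1.607 -1.043 -0.     0.    -3.164] t 3.78 tcp [ 0.5601 -0.0135  0.0413] rpy [-1.800e+02  2.000e-02  2.308e+01] q6 1.04
```

Fingers are still closing.

```bash
python3 -m handwheel '[[0,0,0,0,0,0],[0,0,0,0,0,0],[0,0,0,0,0,0],[0,0,0,0,0,0],[0,0,0,0,0,0],[0,0,0,0,0,0],[0,0,0,0,0,0],[0,0,0,0,0,0]]' 1
python3 -m handwheel '[[0,0,-0.3,0,0,0],[0,0,-0.6,0,0,0],[0,0,-0.8,0,0,0],[0,0,-1,0,0,0],[0,0,-1,0,0,0],[0,0,-1,0,0,0],[0,0,-1,0,0,0],[0,0,-1,0,0,0]]'
python3 -c "
from h import *
go(.508,-.385,.25,118)"
```

```text
time: 4.45
tool_pos: [0.5602, -0.0136, 0.0414]
ee_rot: [3.141, 0.0, 0.403]
wrist_force: [-0.4, -0.9, 0.5]
width: 0.0159
finger_force: 30.0
time: 5.12
tool_pos: [0.5594, -0.0133, 0.2396]
ee_rot: [-3.14, 0.003, 0.403]
wrist_force: [0.6, -0.0, -2.2]
width: 0.0161
finger_force: 30.0
row [-9.650e-01  1.609e+00 -5.200e-02 -7.000e-03  1.000e-03 -3.164e+00] t 5.12 tcp [ 0.5594 -0.0133  0.2396] rpy [-1.799e+02  1.600e-01  2.308e+01] q6 1.04
```

```bash
python3 -m handwheel '[[-0.7,0.8,-0.15,0,0,0],[-0.7,0.8,-0.15,0,0,0],[-0.7,0.8,-0.15,0,0,0],[-0.7,0.8,-0.15,0,0,0],[-0.7,0.8,-0.15,0,0,0],[-0.7,0.8,-0.15,0,0,0],[-0.7,0.8,-0.15,0,0,0],[-0.7,0.8,-0.15,0,0,0]]'
python3 -m handwheel '[[-0.66,0.8,0,0,0,0],[-0.66,0.8,0,0,0,0],[-0.66,0.8,0,0,0,0],[-0.66,0.8,0,0,0,0],[-0.66,0.8,0,0,0,0],[-0.66,0.8,0,0,0,0],[-0.66,0.8,0,0,0,0],[-0.66,0.8,0,0,0,0],[-0.66,0.8,0,0,0,0]]'
python3 - <<'E'
from h import *
go(.508,-.385,.25,118)
c=cal('wrist');np.save('w3.npy',c);im=viewer.snapshot('wrist')[:,:,::-1].copy();cv2.imwrite('pics/w3.png',im)
print(proj(c,[.508,-.385,.15]))
E
```

```text
time: 5.78
tool_pos: [0.4933, -0.215, 0.2687]
ee_rot: [-3.137, 0.002, 0.402]
wrist_force: [0.4, 0.3, -1.8]
width: 0.0159
finger_force: 30.0
time: 6.53
tool_pos: [0.4365, -0.4124, 0.271]
ee_rot: [-3.14, -0.0, 0.406]
wrist_force: [-0.6, -0.2, -3.0]
width: 0.016
finger_force: 30.0
row [ 3.820e-01  1.500e-02  1.050e-01 -2.000e-03 -3.000e-03 -3.158e+00] t 6.53 tcp [ 0.4365 -0.4124  0.271 ] rpy [-1.7992e+02 -2.0000e-02  2.3250e+01] q6 0.31
[323.0840403  124.93749998]
```

View pics/w3.png

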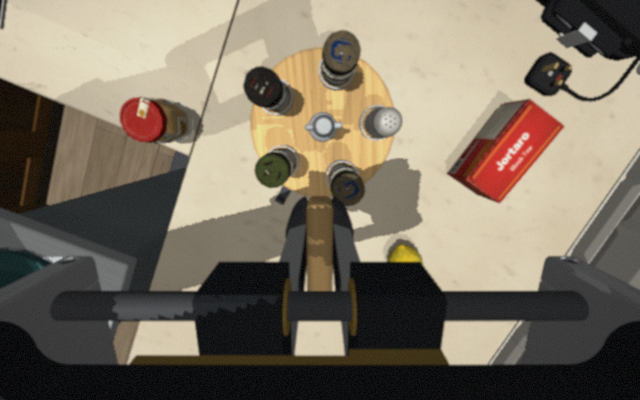

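Post tip is at about (323,125), the pin runs roughly level from (304,126) to (342,125), and the salt is at (386,122). I'll zoom in to get the pin angle.

```bash
python3 - <<'E'
from h import *
im=cv2.imread('pics/w3.png');cv2.imwrite('pics/w3c.png',cv2.resize(im[100:150,290:410],None,fx=6,fy=6,interpolation=2))
c=np.load('w3.npy',allow_pickle=True).item()
h=cv2.cvtColor(im,cv2.COLOR_BGR2HSV);m=cv2.inRange(h,(10,90,110),(28,255,255));m[205:]=0;m[:,:240]=0;m[:,400:]=0
p=np.column_stack(np.nonzero(m)[::-1]);hl=cv2.convexHull(p.astype(np.int32))[:,0]
W=np.array([onz(c,u,v,.028)[:2] for u,v in hl]);print(cv2.minEnclosingCircle(W.astype(np.float32)))
# fit circle by LSQ radius .108
from scipy.optimize import least_squares
print(least_squares(lambda q:np.hypot(*(W-q).T)-.108,[.508,-.385],loss='soft_l1',f_scale=.001).x)
E
```

```text
((0.5006162524223328, -0.38649171590805054), 0.11287134140729904)
[ 0.50560062 -0.38604685]
```

View pics/w3c.png

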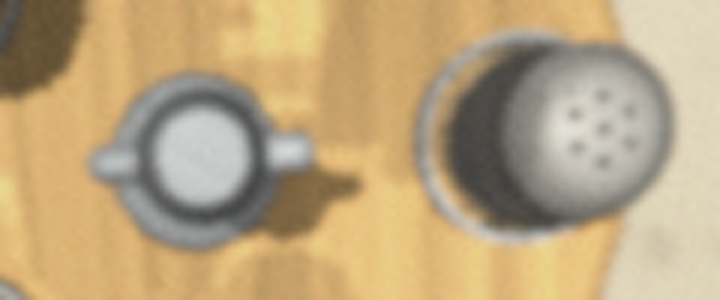

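```bash
python3 - <<'E'
from h import *
c=np.load('w3.npy',allow_pickle=True).item()
f=lambda a,b,z:onz(c,290+(a+.5)/6-.5,100+(b+.5)/6-.5,z)[:2]
t=f(203,157,.15);a=f(93,163,.137);b=f(313,150,.137);s=f(603,128,.118);P=onz(c,283,198,.024)[:2]
an=lambda d:np.degrees(np.arctan2(d[1],d[0]))
print(t,(a+b)/2,np.hypot(*(b-a)),'pin',an(b-a),'salt',s,an(s-t),'ptr',P,an(P-t))
ct=cal('top');print(onz(ct,394,266,.024)[:2])
go(*t,.25,an(b-a)+180)
E
```

```text
[ 0.50738279 -0.38564948] [ 0.50766583 -0.38568003] 0.04022774784036285 pin -63.417413439817814 salt [ 0.54340399 -0.45452614] -62.3912786578899 ptr [ 0.38223049 -0.37175075] 173.66300926820296
[ 0.38001204 -0.36758557]
row [ 3.790e-01  1.700e-02  1.070e-01 -0.000e+00 -1.000e-03 -3.111e+00] t 6.58 tcp [ 0.4365 -0.4125  0.2714] rpy [-1.7997e+02 -2.0000e-02  2.3260e+01] q6 0.31
```

```bash
python3 - <<'E'
from h import *
c=np.load('w3.npy',allow_pickle=True).item();im=cv2.imread('pics/w3.png')
R=Ro.from_euler('xyz',[np.pi,0,np.radians(23.2)]);p=np.array([.4365,-.4125,.2712])
for dy in(-.008,.008): print(proj(c,p+R.apply([.032,dy,-.0257])))
print(im[190:206,320].tolist())
E
python3 -m handwheel '[[0.2,0,0,0,0,-1],[0.38,0.02,0,0,0,-1],[0.38,0.02,0,0,0,-1],[0.38,0.02,0,0,0,-1],[0.38,0.02,0,0,0,-1],[0.38,0.02,0,0,0,-1]]'
python3 -m handwheel '[[0,0,0,0,0,-1],[0,0,0,0,0,-1],[0,0,0,0,0,-1],[0,0,0,0,0,-1],[0,0,0,0,0,-1],[0,0,0,0,0,-1]]'
python3 -m handwheel '[[0,0,0,0,0,-1],[0,0,0,0,0,-1],[0,0,0,0,0,-1],[0,0,0,0,0,-1],[0,0,0,0,0,-1],[0,0,0,0,0,-1],[0,0,0,0,0,-1],[0,0,0,0,0,-1]]'
python3 -c "
from h import *
go(.5075,-.3857,.21,117)"
```

```text
[306.60400122 201.26171129]
[334.44785687 201.3313316 ]
[[72, 110, 137], [71, 110, 136], [68, 109, 134], [68, 107, 134], [72, 109, 133], [64, 99, 121], [46, 75, 93], [41, 64, 80], [38, 62, 79], [44, 65, 81], [41, 64, 78], [45, 68, 84], [49, 73, 89], [51, 78, 94], [58, 93, 114], [74, 114, 139]]
time: 7.08
tool_pos: [0.5075, -0.387, 0.2718]
ee_rot: [3.141, -0.0, 0.927]
wrist_force: [-0.5, -0.4, -2.2]
width: 0.0159
finger_force: 30.0
time: 7.58
tool_pos: [0.5067, -0.3882, 0.2719]
ee_rot: [3.141, 0.0, 1.446]
wrist_force: [-0.6, 0.3, -2.2]
width: 0.0158
finger_force: 30.0
time: 8.25
tool_pos: [0.5068, -0.3884, 0.2715]
ee_rot: [3.142, 0.0, 1.971]
wrist_force: [0.2, 0.5, -2.3]
width: 0.0155
finger_force: 30.0
row [ 0.011  0.009  0.308  0.     0.    -0.136] t 8.25 tcp [ 0.5068 -0.3884  0.2715] rpy [1.8000e+02 1.0000e-02 1.1291e+02] q6 -1.14
```

```bash
python3 -m handwheel '[[0.016,0.009,0.1,0,0,-0.136],[0.016,0.009,0.2,0,0,-0.136],[0.016,0.009,0.3,0,0,-0.136],[0.016,0.009,0.3,0,0,-0.136],[0.016,0.009,0.3,0,0,-0.136],[0.016,0.009,0.3,0,0,-0.136]]'
python3 - <<'E'
from h import *
go(.5075,-.3857,.163,117)
for n,b in(('side',(270,210,370,330)),):
    im=viewer.snapshot(n)[:,:,::-1];cv2.imwrite('pics/s4.png',cv2.resize(im[200:330,260:380],None,fx=4.6,fy=4.6,interpolation=2))
E
```

```text
time: 8.75
tool_pos: [0.5076, -0.3851, 0.2128]
ee_rot: [3.141, 0.002, 2.044]
wrist_force: [-0.2, -0.4, -1.4]
width: 0.0159
finger_force: 30.0
row [-0.002 -0.002  0.249  0.001  0.003  0.003] t 8.75 tcp [ 0.5076 -0.3851  0.2128] rpy [1.7997e+02 1.0000e-01 1.1710e+02] q6 -1.21
```

View pics/s4.png

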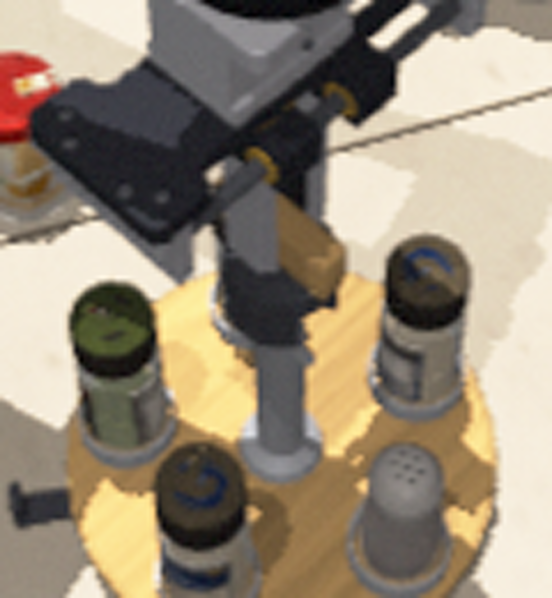

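The skirt (265,310) hangs just over the post top (280,345), lined up. Next I lower it in stages and watch the force.

```bash
python3 -m handwheel '[[0,0,0.04,0,0,0],[0,0,0.08,0,0,0],[0,0,0.12,0,0,0],[0,0,0.15,0,0,0],[0,0,0.15,0,0,0],[0,0,0.15,0,0,0]]'
python3 -m handwheel '[[0,0,0.02,0,0,0],[0,0,0.04,0,0,0],[0,0,0.05,0,0,0],[0,0,0.05,0,0,0]]'
```

```text
time: 9.3
tool_pos: [0.5068, -0.3845, 0.1804]
ee_rot: [-3.141, -0.002, 2.045]
wrist_force: [0.0, 0.9, -2.3]
width: 0.0154
finger_force: 30.0
time: 9.63
tool_pos: [0.507, -0.3846, 0.1707]
ee_rot: [-3.141, -0.001, 2.045]
wrist_force: [0.5, -0.0, -2.7]
width: 0.0153
finger_force: 30.0
```

```bash
python3 -m handwheel '[[0,0,0.02,0,0,0],[0,0,0.03,0,0,0],[0,0,0.04,0,0,0],[0,0,0.04,0,0,0]]'
python3 -m handwheel '[[0,0,0.005,0,0,0],[0,0,0.01,0,0,0],[0,0,0.015,0,0,0],[0,0,0.015,0,0,0]]'
```

```text
time: 9.97
tool_pos: [0.5071, -0.3848, 0.1632]
ee_rot: [-3.141, -0.0, 2.045]
wrist_force: [0.3, 0.2, -1.7]
width: 0.0159
finger_force: 30.0
time: 10.3
tool_pos: [0.5073, -0.3849, 0.1629]
ee_rot: [3.141, 0.002, 2.045]
wrist_force: [-1.9, 1.4, 5.8]
width: 0.0157
finger_force: 30.0
```

```bash
python3 -m handwheel '[[0,0,-0.01,0,0,0],[0,0,-0.01,0,0,0.15],[0,0,-0.01,0,0,0.3],[0,0,-0.01,0,0,0.45],[0,0,-0.01,0,0,0.6],[0,0,-0.01,0,0,0.75],[0,0,-0.01,0,0,0.9],[0,0,-0.01,0,0,1],[0,0,-0.01,0,0,1],[0,0,-0.01,0,0,1]]'
python3 - <<'E'
from h import *
go(.5075,-.3857,.163,57);print(robot.get_obs()['wrist_torque'])
im=viewer.snapshot('side')[:,:,::-1];cv2.imwrite('pics/s5.png',cv2.resize(im[200:350,250:390],None,fx=4,fy=4,interpolation=2))
E
```

```text
time: 11.13
tool_pos: [0.5074, -0.385, 0.1629]
ee_rot: [3.141, 0.001, 1.523]
wrist_force: [0.3, 1.0, 1.0]
width: 0.0157
finger_force: 30.0
row [-4.000e-03  0.000e+00 -0.000e+00  2.000e-03  1.000e-03  1.008e+00] t 11.13 tcp [ 0.5074 -0.385   0.1629] rpy [1.7995e+02 4.0000e-02 8.7240e+01] q6 -0.69
[ 0.00624595 -0.00591469 -0.03441799]
```

View pics/s5.png

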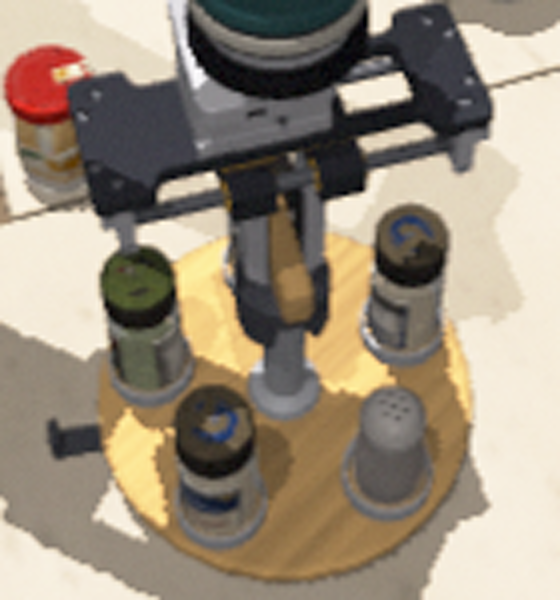

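The handle is home and has turned 30° without moving the turntable (salt still at (390,440) in the crop). I keep turning clockwise.

```bash
python3 -m handwheel '[[0,0,0,0,0,0.15],[0,0,0,0,0,0.3],[0,0,0,0,0,0.45],[0,0,0,0,0,0.6],[0,0,0,0,0,0.75],[0,0,0,0,0,0.9],[0,0,0,0,0,1],[0,0,0,0,0,1],[0,0,0,0,0,1]]'
python3 -m handwheel '[[0,0,0,0,0,0.1],[0,0,0,0,0,0.2],[0,0,0,0,0,0.3],[0,0,0,0,0,0.4],[0,0,0,0,0,0.5],[0,0,0,0,0,0.6],[0,0,0,0,0,0.7],[0,0,0,0,0,0.8],[0,0,0,0,0,0.9],[0,0,0,0,0,1]]'
cat >> h.py <<'E'
def salt(n='side'):
    "dark-free report: bearing of salt dome from grey low-sat blob near expected"
    pass
E
python3 - <<'E'
from h import *
go(.5075,-.3857,.163,-68);print(robot.get_obs()['wrist_torque'])
im=viewer.snapshot('top')[:,:,::-1];a=cv2.resize(im[170:275,355:450],None,fx=3.5,fy=3.5,interpolation=2)
i2=viewer.snapshot('side')[:,:,::-1];b=cv2.resize(i2[230:350,250:390],None,fx=3,fy=3,interpolation=2)
W=np.zeros((370,760,3),np.uint8);W[:a.shape[0],:a.shape[1]]=a;W[:b.shape[0],335:335+b.shape[1]]=b;cv2.imwrite('pics/s6.png',W)
E
```

```text
time: 11.93
tool_pos: [0.5076, -0.3849, 0.1629]
ee_rot: [3.14, -0.0, 1.0]
wrist_force: [0.5, -0.6, 1.7]
width: 0.0157
finger_force: 30.0
time: 12.77
tool_pos: [0.5093, -0.3845, 0.163]
ee_rot: [3.139, -0.004, 0.475]
wrist_force: [5.0, 0.1, 1.1]
width: 0.016
finger_force: 30.0
row [-1.100e-02  1.000e-03 -0.000e+00 -3.000e-03 -1.000e-02  3.173e+00] t 12.77 tcp [ 0.5093 -0.3845  0.163 ] rpy [179.86  -0.23  27.2 ] q6 0.36
[ 0.13672912 -0.94854294  0.10988286]
```

View pics/s6.png

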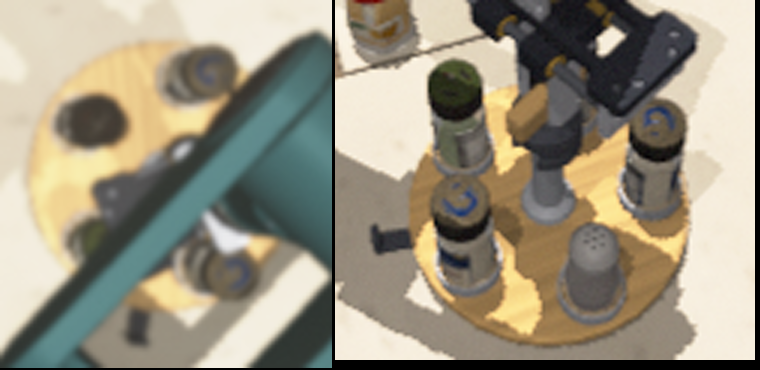

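Salt (590,250 in the right crop) has begun to move clockwise, so the handle is locked, or nearly so. From here I track the salt dome, green lid and pointer by colour masks.

```bash
cat >> h.py <<'E'
A=np.array([.5075,-.3857])
an=lambda d:np.degrees(np.arctan2(d[1],d[0]))
def blobs(im,n,lo,hi,z,rmin,rmax,amin=15,c=None):
    c=c or cal(n);h=cv2.cvtColor(im,cv2.COLOR_BGR2HSV);m=cv2.inRange(h,lo,hi)
    k,l,st,ce=cv2.connectedComponentsWithStats(m);r=[]
    for i in range(1,k):
        if st[i,4]<amin or st[i,4]>900: continue
        X=onz(c,*ce[i],z)[:2]-A;q=np.hypot(*X)
        if rmin<q<rmax: r.append((st[i,4],np.round(ce[i]).tolist(),round(q*1000),round(an(X),1)))
    return r
def look(im,n,c=None):
    print(n,'green',blobs(im,n,(30,60,20),(50,255,140),.125,.04,.12,c=c))
    print(n,'grey',blobs(im,n,(0,0,95),(179,45,190),.10,.05,.11,c=c))
E
python3 - <<'E'
from h import *
for n in('side','top'):
    im=cv2.imread(f'pics/{n}0.png');look(im,n)
    print('dark',blobs(im,n,(0,0,0),(179,120,85),.02,.10,.145,5))
im=viewer.snapshot('side')[:,:,::-1].copy();cv2.imwrite('pics/s7.png',im);look(im,'side')
c=np.load('w3.npy',allow_pickle=True).item();im=cv2.imread('pics/w3.png');print('wrist dark',blobs(im,'wrist',(0,0,0),(179,120,85),.02,.10,.145,5,c=c))
E
```

```text
side green [(np.int32(217), [284.0, 270.0], 78, np.float64(152.2))]
side grey [(np.int32(41), [315.0, 256.0], 63, np.float64(83.3)), (np.int32(47), [358.0, 274.0], 84, np.float64(-7.9)), (np.int32(36), [349.0, 274.0], 64, np.float64(-4.0)), (np.int32(115), [348.0, 284.0], 59, np.float64(-26.6)), (np.int32(111), [291.0, 293.0], 68, np.float64(-174.8)), (np.int32(17), [279.0, 282.0], 89, np.float64(164.1)), (np.int32(127), [346.0, 308.0], 82, np.float64(-68.4)), (np.int32(18), [306.0, 302.0], 58, np.float64(-139.9)), (np.int32(72), [305.0, 320.0], 92, np.float64(-128.0))]
dark [(np.int32(293), [315.0, 246.0], 141, np.float64(77.7)), (np.int32(95), [352.0, 267.0], 110, np.float64(27.7)), (np.int32(230), [284.0, 273.0], 109, np.float64(125.3)), (np.int32(20), [265.0, 311.0], 130, np.float64(176.7))]
top green [(np.int32(24), [390.0, 246.0], 82, np.float64(146.2)), (np.int32(36), [397.0, 247.0], 75, np.float64(157.7))]
top grey [(np.int32(50), [403.0, 189.0], 81, np.float64(6.6)), (np.int32(95), [428.0, 207.0], 67, np.float64(-58.6)), (np.int32(32), [420.0, 238.0], 58, np.float64(-140.4))
[... 449 characters left out ...]
, 61, np.float64(-38.1)), (np.int32(56), [353.0, 300.0], 81, np.float64(-50.9)), (np.int32(20), [301.0, 310.0], 76, np.float64(-139.2)), (np.int32(217), [335.0, 313.0], 78, np.float64(-85.4)), (np.int32(40), [289.0, 312.0], 93, np.float64(-150.5)), (np.int32(25), [327.0, 321.0], 90, np.float64(-100.1)), (np.int32(15), [295.0, 321.0], 102, np.float64(-138.0)), (np.int32(62), [295.0, 325.0], 109, np.float64(-135.8))]
wrist dark [(np.int32(11), [355.0, 41.0], 125, np.float64(2.3)), (np.int32(30), [337.0, 54.0], 103, np.float64(11.5)), (np.int32(22), [349.0, 58.0], 102, np.float64(1.8)), (np.int32(6), [356.0, 59.0], 105, np.float64(-3.4)), (np.int32(127), [282.0, 197.0], 126, np.float64(172.7))]
```

```bash
python3 -m handwheel '[[0,0,0,0,0,0.1],[0,0,0,0,0,0.2],[0,0,0,0,0,0.3],[0,0,0,0,0,0.4],[0,0,0,0,0,0.5],[0,0,0,0,0,0.6],[0,0,0,0,0,0.7],[0,0,0,0,0,0.8],[0,0,0,0,0,0.9],[0,0,0,0,0,1]]'
python3 -m handwheel '[[0,0,0,0,0,0.1],[0,0,0,0,0,0.2],[0,0,0,0,0,0.3],[0,0,0,0,0,0.4],[0,0,0,0,0,0.5],[0,0,0,0,0,0.6],[0,0,0,0,0,0.7],[0,0,0,0,0,0.8],[0,0,0,0,0,0.9],[0,0,0,0,0,1]]'
python3 - <<'E'
from h import *
go(.5075,-.3857,.163,-74)
im=viewer.snapshot('side')[:,:,::-1].copy();cv2.imwrite('pics/s8.png',im);look(im,'side')
im=viewer.snapshot('wrist')[:,:,::-1].copy();cv2.imwrite('pics/w8.png',im);look(im,'wrist')
E
```

```text
time: 13.75
tool_pos: [0.5098, -0.3853, 0.163]
ee_rot: [3.14, -0.006, -0.049]
wrist_force: [7.6, -0.7, 0.1]
width: 0.0158
finger_force: 30.0
time: 14.58
tool_pos: [0.5097, -0.3864, 0.163]
ee_rot: [3.141, -0.008, -0.573]
wrist_force: [8.0, -3.0, -1.6]
width: 0.0159
finger_force: 30.0
row [-0.011  0.003 -0.    -0.005 -0.014  1.372] t 14.58 tcp [ 0.5097 -0.3864  0.163 ] rpy [179.98  -0.43 -32.82] q6 1.41
side green []
side grey [(np.int32(19), [313.0, 251.0], 76, np.float64(83.8)), (np.int32(112), [286.0, 288.0], 74, np.float64(174.8)), (np.int32(26), [294.0, 283.0], 55, np.float64(167.1)), (np.int32(28), [348.0, 284.0], 59, np.float64(-26.8)), (np.int32(54), [352.0, 291.0], 72, np.float64(-38.8)), (np.int32(116), [298.0, 312.0], 84, np.float64(-140.9)), (np.int32(77), [340.0, 317.0], 89, np.float64(-81.8))]
wrist green [(np.int32(148), [246.0, 213.0], 61, np.float64(50.6))]
wrist grey [(np.int32(277), [369.0, 106.0], 101, np.float64(-56.6)), (np.int32(37), [263.0, 110.0], 102, np.float64(-4.4)), (np.int32(92), [296.0, 126.0], 79, np.float64(-18.0)), (np.int32(22), [369.0, 122.0], 90, np.float64(-60.1)), (np.int32(26), [356.0, 163.0], 55, np.float64(-68.2)), (np.int32(54), [242.0, 197.0], 72, np.float64(45.8)), (np.int32(16), [226.0, 200.0], 86, np.float64(49.6)), (np.int32(195), [375.0, 214.0], 50, np.float64(-124.8)), (np.int32(16), [225.0, 213.0], 87, np.float64(58.0)), (np.int32(19), [260.0, 231.0], 59, np.float64(75.7))]
```

```bash
python3 -m handwheel '[[-0.005,0,0,0,0,0.1],[-0.005,0,0,0,0,0.2],[-0.005,0,0,0,0,0.3],[-0.005,0,0,0,0,0.4],[-0.005,0,0,0,0,0.5],[-0.005,0,0,0,0,0.6],[-0.005,0,0,0,0,0.7],[-0.005,0,0,0,0,0.8],[-0.005,0,0,0,0,0.9],[-0.005,0,0,0,0,0.9]]'
python3 - <<'E'
from h import *
go(.5075,-.3857,.163,-74)
im=viewer.snapshot('side')[:,:,::-1].copy();cv2.imwrite('pics/s9.png',cv2.resize(im[230:350,240:390],None,fx=5,fy=5,interpolation=2));look(im,'side')
E
```

```text
time: 15.52
tool_pos: [0.5074, -0.3869, 0.163]
ee_rot: [3.141, -0.007, -1.045]
wrist_force: [3.7, -3.4, -0.4]
width: 0.0158
finger_force: 30.0
row [-0.005 -0.003 -0.    -0.001 -0.013  0.472] t 15.52 tcp [ 0.5074 -0.3869  0.163 ] rpy [179.98  -0.38 -59.85] q6 1.88
side green [(np.int32(151), [338.0, 247.0], 79, np.float64(41.8))]
side grey [(np.int32(174), [295.0, 273.0], 57, np.float64(142.5)), (np.int32(26), [329.0, 258.0], 61, np.float64(52.3)), (np.int32(30), [344.0, 259.0], 76, np.float64(25.9)), (np.int32(127), [286.0, 298.0], 82, np.float64(-168.9)), (np.int32(23), [348.0, 292.0], 65, np.float64(-43.0)), (np.int32(68), [353.0, 308.0], 92, np.float64(-61.2)), (np.int32(66), [291.0, 316.0], 98, np.float64(-145.1)), (np.int32(65), [324.0, 324.0], 95, np.float64(-104.5))]
```

View pics/s9.png

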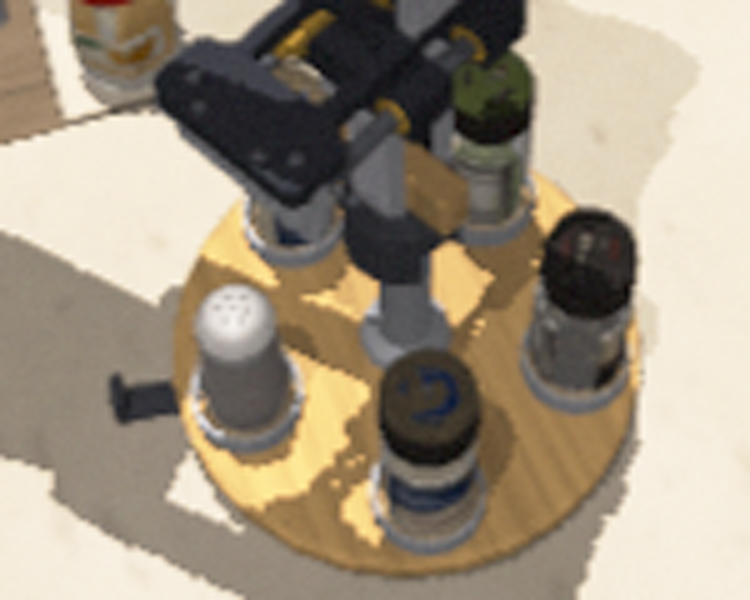

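The salt dome is at crop (237,312), its clip ring at (245,405) and the pointer at (118,398). A few more degrees clockwise are needed.

```bash
cat >> h.py <<'E'
def brg(pts):
    c=cal('side')
    for a,b,z in pts:
        X=onz(c,240+(a+.5)/5-.5,230+(b+.5)/5-.5,z)[:2]-A;print(a,b,np.hypot(*X).round(4),an(X).round(1))
E
python3 - <<'E'
from h import *
brg([(237,308,.115),(245,405,.032),(118,375,.024),(125,415,.005),(160,402,.008),(400,345,.03)])
E
```

```text
237 308 0.0756 -173.5
245 405 0.0801 -170.8
118 375 0.1318 170.0
125 415 0.1319 174.7
160 402 0.1152 174.1
400 345 0.0079 -122.5
```

```bash
python3 -m handwheel '[[0,0,0,0,0,0.05],[0,0,0,0,0,0.1],[0,0,0,0,0,0.15],[0,0,0,0,0,0.2],[0,0,0,0,0,0.25],[0,0,0,0,0,0.3],[0,0,0,0,0,0.35],[0,0,0,0,0,0.4],[0,0,0,0,0,0.4],[0,0,0,0,0,0.4]]'
cat > m.py <<'E'
from h import *
go(.5075,-.3857,.163,-74)
im=viewer.snapshot('side')[:,:,::-1].copy();cv2.imwrite('pics/s10.png',im);look(im,'side')
# white dome of the salt shaker
print('dome',blobs(im,'side',(0,0,150),(179,50,255),.115,.06,.09,10))
o=cv2.imread('pics/s9.png');o=cv2.resize(o,(150,120),interpolation=cv2.INTER_AREA);f=np.zeros((400,640,3),np.uint8);f[230:350,240:390]=o
print('dome before',blobs(f,'side',(0,0,150),(179,50,255),.115,.06,.09,10))
E
python3 m.py
```

```text
time: 16.4
tool_pos: [0.5066, -0.3864, 0.163]
ee_rot: [3.141, -0.005, -1.253]
wrist_force: [2.5, -4.1, 0.2]
width: 0.016
finger_force: 30.0
row [-0.002 -0.005 -0.     0.    -0.009  0.074] t 16.4 tcp [ 0.5066 -0.3864  0.163 ] rpy [179.99  -0.28 -71.77] q6 2.08
side green [(np.int32(189), [344.0, 251.0], 80, np.float64(30.5))]
side grey [(np.int32(65), [328.0, 253.0], 71, np.float64(56.3)), (np.int32(35), [351.0, 265.0], 79, np.float64(10.8)), (np.int32(63), [293.0, 269.0], 66, np.float64(135.1)), (np.int32(95), [285.0, 290.0], 78, np.float64(177.8)), (np.int32(87), [286.0, 307.0], 92, np.float64(-158.8)), (np.int32(17), [360.0, 303.0], 96, np.float64(-50.9)), (np.int32(70), [352.0, 316.0], 100, np.float64(-69.6)), (np.int32(74), [316.0, 324.0], 95, np.float64(-113.9))]
dome [(np.int32(60), [333.0, 251.0], 70, np.float64(47.8))]
dome before [(np.int32(167), [286.0, 294.0], 80, np.float64(-170.3))]
```

```bash
python3 -m handwheel '[[0,0,0,0,0,0.03],[0,0,0,0,0,0.03],[0,0,0,0,0,0.03],[0,0,0,0,0,0.03],[0,0,0,0,0,0.03],[0,0,0,0,0,0.03],[0,0,0,0,0,0.03],[0,0,0,0,0,0.03],[0,0,0,0,0,0.03],[0,0,0,0,0,0.03]]'
python3 m.py | grep -E 'row|green'
python3 - <<'E'
from h import *
c=cal('wrist');im=viewer.snapshot('wrist')[:,:,::-1].copy();print(proj(c,[A[0]-.078,A[1]+.009,.118]));look(im,'wrist');cv2.imwrite('pics/w10.png',im)
print('dark',blobs(im,'wrist',(0,0,0),(179,120,85),.02,.10,.145,5))
im=viewer.snapshot('top')[:,:,::-1].copy();look(im,'top');cv2.imwrite('pics/t10.png',im)
E
```

```text
time: 17.28
tool_pos: [0.5064, -0.3861, 0.163]
ee_rot: [3.141, -0.004, -1.269]
wrist_force: [2.0, -4.5, 0.3]
width: 0.0154
finger_force: 30.0
row [-0.    -0.006 -0.     0.001 -0.008  0.044] t 17.28 tcp [ 0.5064 -0.3861  0.163 ] rpy [179.98  -0.23 -72.68] q6 2.1
side green [(np.int32(179), [345.0, 251.0], 80, np.float64(28.5))]
[398.85206835 250.77709886]
wrist green [(np.int32(127), [242.0, 203.0], 63, np.float64(5.2))]
wrist grey [(np.int32(35), [263.0, 106.0], 101, np.float64(-46.0)), (np.int32(142), [298.0, 133.0], 71, np.float64(-59.4)), (np.int32(16), [244.0, 118.0], 102, np.float64(-35.1)), (np.int32(25), [400.0, 119.0], 107, np.float64(-113.7)), (np.int32(62), [365.0, 124.0], 86, np.float64(-100.7)), (np.int32(31), [404.0, 125.0], 105, np.float64(-117.2)), (np.int32(44), [394.0, 214.0], 71, np.float64(-165.6)), (np.int32(23), [257.0, 226.0], 59, np.float64(32.5)), (np.int32(16), [248.0, 250.0], 77, np.float64(48.2)), (np.int32(20), [254.0, 257.0], 77, np.float64(54.8))]
dark []
top green [(np.int32(71), [392.0, 194.0], 78, np.float64(31.3))]
top grey [(np.int32(42), [379.0, 225.0], 72, np.float64(102.2)), (np.int32(30), [417.0, 244.0], 68, np.float64(-154.7))]
```

```bash
python3 -m handwheel '[[0,0,0,0,0,0],[0,0,0,0,0,0],[0,0,0,0,0,0],[0,0,0,0,0,0],[0,0,0,0,0,0],[0,0,0,0,0,0],[0,0,0,0,0,0],[0,0,0,0,0,0],[0,0,0,0,0,0],[0,0,0,0,0,0]]' | head -2
python3 m.py | grep -E 'row|green'; python3 -c "
from bench import robot
print(robot.close_job())"
```

```text
time: 18.27
tool_pos: [0.5064, -0.3861, 0.1629]
row [-0.    -0.006 -0.     0.001 -0.008  0.044] t 18.27 tcp [ 0.5064 -0.3861  0.1629] rpy [179.98  -0.23 -72.69] q6 2.1
side green [(np.int32(184), [345.0, 251.0], 80, np.float64(28.5))]
the job is handed in; nothing more can be done
None
```

I handed the job in at about 18 s, with no verdict returned: the handle is home and turned into lock, the salt stands within about 2° of the pointer by my camera estimates (7° allowed), and the gripper still holds the handle with the carousel still.

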